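Set the welding microscope for viewing by eye

TASK

Get the microscope ready for a look by eye: gently push the light-path rod on the side of its head fully home, and switch on the ring light by pressing its button right down and letting it spring back up. The ring-light button is the one of the three steel push buttons next to the key switch on the control box. Leave the other buttons, emergency stop, key, focus knob and eyepieces alone, and everything standing where it is.

Things in the scene. Friction and masses are not known exactly. Their poses are not given: they have to be found in the camera images.
- scope: Stereo microscope, 4.5 kg, free-standing. Origin: centre of the underside of its base (240 along x, 200 along y, 22 mm thick), z up, eyepieces lean to +x. Pillar at x -90, 302 mm tall. Black head x -26 to +66, y -50 to +50, z 172 to 235 mm; on it at x 0, y 0 a 40 mm square camera up to z 304 mm. The light-path rod comes out of the head's +y side.
- rod_end (a point): Centre of the outer face of the round black knob (18 mm diameter, 11 mm long) on the light-path rod, an 8 mm rod sticking out level from one side of the microscope's head, 206 mm above the bench. Axes as the microscope's: push it in along -y. Pulled out, this face stands 42 mm from the side of the head; fully home 24 mm.
- rod (a joint): Light-path rod: 0 = pulled right out (light to the camera), 0.018 m = fully home against its stop (light to the eyepieces). Slides with about 3 N of friction and stays where it is left; starts 0 to 6 mm in.
- console: Laser control box, 84 (x) by 270 mm (y), panel 65 mm above the bench, 1.4 kg, free-standing. Origin: centre of its underside, z up. In a row along its middle, 50 mm apart: key switch with key (y -100, key's top 103 mm above the bench), three alike round steel push buttons (y -50, 0, +50), red mushroom emergency stop (y +100, top 102 mm above the bench).
- light_top (a point): Centre of the top face of the ring-light button, the push button next to the key switch: steel cap 22 mm diameter, its top 78 mm above the bench (13 mm above the panel, 8.5 mm above its steel bezel of 29 mm diameter). Pressed straight down.
- light (a joint): Ring-light button: 0 = up, 0.006 m = fully down. Spring: 1 N to start it, 5 N to hold it fully down; it springs back when let go.
- gas (a joint): Gas button, the middle one of the three, like the ring-light button: 0 = up, 0.006 m = down. Not to be pressed.
- aim (a joint): Aiming-laser button, next to the emergency stop, like the ring-light button: 0 = up, 0.006 m = down. Not to be pressed.
- estop (a joint): Emergency stop, red mushroom 41 mm diameter: 0 = up, 0.006 m = pressed. Not to be pressed.
- key (a joint): Key in the key switch, 0 = as it stands (rad). Not to be turned.
- focus_mark (a point): A point on the rim of the microscope's focus knob (38 mm diameter black knobs at both sides of the pillar, 185 mm above the bench); it moves when the knob turns. Not to be turned.
- eyepieces: The two eyepiece tubes (37 to 43 mm diameter, 62 mm apart), rising at 45 degrees from the head towards the operator, to 312 mm above the bench. Origin: between their lower ends. Not to be touched.
- vise: Small aluminium ring vise, 60 by 30 by 33 mm, with a brass finger ring in it, 120 g, on the microscope's stage under the lens; origin at its underside. Stays put.
- tweezers: Steel tweezers 135 mm long, 10 mm wide and 8 mm high, lying near the control box; origin under their middle. Bystander.
- dish: White ceramic dish, 80 mm diameter, 14 mm high; origin at its underside. Bystander.
- loupe: Black eye loupe, 39 mm diameter, 34 mm high, standing; origin at its underside. Bystander.
- bottle: Amber glass bottle with black cap, 42 mm diameter, 95 mm high, standing beside the microscope, on the side of the light-path rod; origin at its underside. Bystander.
- blower: Black rubber dust blower, bulb 58 mm diameter, nozzle up, 98 mm high, standing at the other side of the microscope; origin at its underside. Bystander.
- collet: Brass collet sleeve, 34 mm outside diameter, 24 mm high; origin at its underside. Bystander.

How it is judged:
By the outcome, as a careful person would: the job done as asked, in the order asked, and still so for the second after the job is handed in, with the robot touching nothing.
It also fails if it takes over 50 s, if anything falls off the work surface, if the arm or the gripper's body presses on something with over 40 N, if the wrist force passes 120 N, or if a joint passes its speed limit or range.

ROBOT

A 6-joint arm with a two-finger parallel gripper is mounted at the origin on the work surface. World frame = base frame: x ahead of the robot, y to its left, z up, the work surface at z = 0. Lengths are in m, angles in degrees, forces in N, time in s.
With the tool pointing down it reaches from about 0.4 to 0.825 m from the base axis. Payload 7 kg.
Tool frame: the origin (TCP) lies midway between the tips of the shut fingers; the grasp point (between the pads) lies 19 mm behind it; z points along the fingers, y is the line along which they close (so a half turn about z gives the same grasp; the last joint's range is limited). The gripper opens to 88 mm and grips with 3 to 60 N. Pads are 19 mm wide; open, the fingers measure 130 mm over their backs; the gripper's body (78 mm by 193 mm) begins 47 mm behind the grasp point.
Start: joints at [-48.524, 20.546, 0.682, 0, -70.136, -16.507], TCP at [0.285, -0.612, 0.227] pointing down, gripper open.
Joint ranges: [-176.03, 176.03], [-82.01, 121.73], [-58.28, 71.71], [-173.87, 95.51], [-174.79, -0.11], [-173.66, 173.66]. Speed limits (degrees/s): [136.94, 136.94, 172.46, 180, 180, 180].

INTERFACE

Orientations are given as a 3x3 rotation matrix whose columns are the frame's x, y, z axes.
In Python, from rig import robot gives the robot as it stands. Calls block until the motion is done:
- robot.goto(position, orientation): joint-space move of the TCP to a pose.
- robot.servo_line(position, ori=None, speed=0.15): straight line of the TCP; ori=None keeps the orientation; speed is the mean speed in m/s.
- robot.movej(angles): joint-space move.
- robot.move_gripper(opening): opening from 0.0 (shut) to 1.0 (fully open); the grip force is fixed at half the most; returns when the fingers have stopped.
- robot.dwell(seconds).
- robot.ik(position, orientation): joint angles nearest the present ones, or None.
- robot.grab_frame(name): name is "scene" or "top" or "wrist"; returns (picture, depth): 400x640x3 uint8, red, green, blue; 400x640 float32, m along the optical axis (not along the pixel's ray), 0 where there is no reading.
- robot.camera_info(name): a dict with "vfov" (degrees; the focal length in pixels is half the picture's height over the tangent of half this angle, whatever the lens; pixels are square), "cx", "cy" (the principal point, pixels), "view" (4x4, takes a point from world to camera coordinates); the wrist camera has in their place "T_tool_cam" (4x4, takes a point from camera to tool coordinates, whose origin is the TCP and whose axes are the flange's). Camera axes: x right, y down, z forward; pixel columns grow to the right and rows downward; lengths in m; the calibration is good to about 2 mm. A picture is of the moment at which its call begins: read the wrist's pose just before it. camera_info takes no time and is no camera call.
A pose or a line that the arm cannot do raises robot.Unreachable and nothing moves.
- robot.job_done(): hands the job in; it is judged then, once.
Readings, each from a call of its own:
- robot.read_t(): time.
- robot.read_qpos(): joint angles.
- robot.read_qvel(): joint speeds.
- robot.read_effort(): joint torques, N m.
- robot.read_position(): TCP position.
- robot.read_tcp_rot(): TCP orientation.
- robot.read_force(): force on the tool from outside, world axes, zero at the start.
- robot.read_ft_torque(): the same for the moment, N m.
- robot.read_grip_width(): opening from 0.0 (shut) to 1.0 (fully open).
- robot.read_finger_force(): force on a finger pad.
Only numpy, scipy, OpenCV 4.12 (cv2) and the standard library are available. Lean on these libraries where they do the work, as an engineer would, in place of code of your own. Each camera call takes 0.05 s, during which the arm holds its last target. There are 200 camera calls.

## Working session

There is one attempt and no reset: what is moved stays moved. The work goes in short steps, each a Python script; the robot and the scene stay as the last script left them, time stands still between calls to the robot, and variables do not carry over. Pictures are saved under pics/ and viewed, at most 10 in all, crops included, and the job is handed in when it is done.

```bash
mkdir -p pics; ls; cat > h.py <<'E'
import numpy as np, cv2
from rig import robot
def K(n):
    i=robot.camera_info(n); f=200/np.tan(np.radians(i['vfov']/2)); return f,i['cx'],i['cy'],i
def T_wc(n):
    f,cx,cy,i=K(n)
    if n!='wrist': return np.linalg.inv(np.array(i['view']))
    T=np.eye(4); T[:3,:3]=robot.read_tcp_rot(); T[:3,3]=robot.read_position()
    return T@np.array(i['T_tool_cam'])
def grab(n,fn):
    T=T_wc(n); im,d=robot.grab_frame(n); cv2.imwrite('pics/%s.png'%fn,im[:,:,::-1]); np.savez('%s.npz'%fn,im=im,d=d,T=T)
    return im,d,T
def cloud(n,d,T):
    f,cx,cy,_=K(n); v,u=np.mgrid[:d.shape[0],:d.shape[1]]
    P=np.stack([(u-cx)/f*d,(v-cy)/f*d,d],-1)
    W=P@T[:3,:3].T+T[:3,3]; W[d<=0]=np.nan; return W
def onplane(n,T,u,v,z):
    f,cx,cy,_=K(n); r=T[:3,:3]@np.array([(u-cx)/f,(v-cy)/f,1]); o=T[:3,3]
    return o+r*(z-o[2])/r[2]
E
python3 - <<'E'
from h import *
a=[grab(n,n+'0') for n in('scene','top')]
for n in('scene','top'):
    f,cx,cy,i=K(n);print(n,f,cx,cy,T_wc(n).round(3).tolist())
print(K('wrist')[3],robot.read_tcp_rot().round(3).tolist(),robot.read_t())
E
```

```text
pics
scene 473.60619443010563 325.88839801501064 192.91950797513704 [[-0.76, 0.517, -0.393, 1.035], [0.649, 0.595, -0.473, 0.562], [-0.011, -0.615, -0.789, 1.119], [0.0, 0.0, 0.0, 1.0]]
top 476.777053358778 318.2652093782901 198.7091933984175 [[0.01, -0.986, 0.168, 0.364], [-1.0, -0.01, 0.001, -0.015], [0.001, -0.168, -0.986, 1.408], [0.0, 0.0, 0.0, 1.0]]
{'vfov': 65.14857854617252, 'cx': 317.72225439367554, 'cy': 201.28406608081957, 'T_tool_cam': array([[ 5.44786610e-04, -9.66269400e-01, -2.57532813e-01,
         6.93709083e-02],
       [ 9.99999669e-01,  6.82248567e-04, -4.44407383e-04,
         6.19075259e-04],
       [ 6.05118648e-04, -2.57532486e-01,  9.66269451e-01,
        -1.58646770e-01],
       [ 0.00000000e+00,  0.00000000e+00,  0.00000000e+00,
         1.00000000e+00]])} [[-0.907, -0.422, -0.001], [-0.422, 0.907, 0.001], [0.0, 0.001, -1.0]] 0.1
```

View pics/scene0.png

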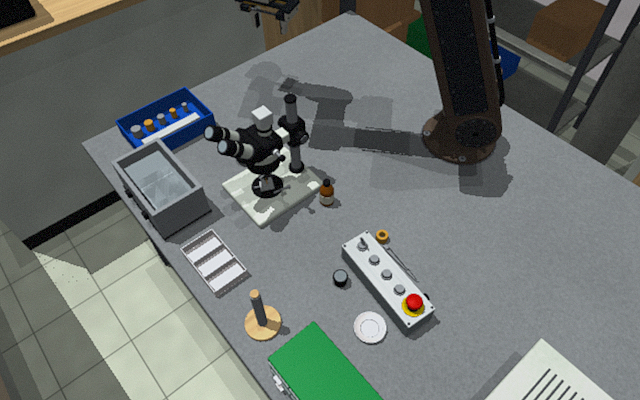

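View pics/top0.png

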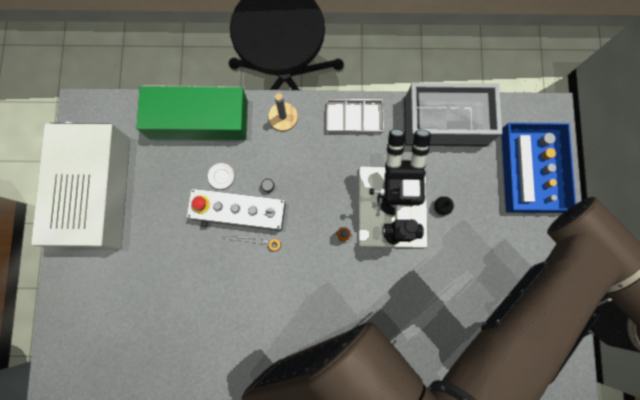

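The scene view shows the microscope at about (265,160), the amber bottle at (327,192) and the control box from (345,240) to (430,320). In the top view the rod side is at about (375,190), the box runs from (190,205) to (283,215), and the key is at (269,212), so the ring-light button is at about (252,211).

```bash
python3 - <<'E'
from h import *
z=np.load('top0.npz'); im,d,T=z['im'],z['d'],z['T']
W=cloud('top',d,T)
# console panel
m=(np.abs(W[...,2]-.065)<.012)&(im.min(2)>150); m[:,300:]=0; m[:180]=0;m[:,:180]=0
n,l,s,c=cv2.connectedComponentsWithStats(m.astype(np.uint8)); k=1+s[1:,4].argmax()
ys,xs=np.nonzero(l==k); P=np.array([onplane('top',T,x,y,.065)[:2] for x,y in zip(xs,ys)],np.float32)
print('console',cv2.minAreaRect(P),len(P))
for nm,u,v,h in [('key',269,212,.1),('light',252,211,.078),('gas',235,209,.078),('aim',218,206,.078),('estop',199,203,.102),('knob',373,189,.206),('bottlecap',344,234,.095),('blower',444,206,.09)]:
    print(nm,onplane('top',T,u,v,h).round(4),W[v,u].round(3))
m=(np.abs(W[...,2]-.022)<.01)&(im.min(2)>130); m[:,:345]=0;m[:,440:]=0;m[:150]=0;m[260:]=0
ys,xs=np.nonzero(m); P=np.array([onplane('top',T,x,y,.022)[:2] for x,y in zip(xs,ys)],np.float32)
print('base',cv2.minAreaRect(P),len(P))
A=cv2.resize(im[155:255,330:460],None,fx=6,fy=6,interpolation=2)[:,:,::-1]
s=np.load('scene0.npz')['im']; B=cv2.resize(s[90:230,195:345],None,fx=5,fy=5,interpolation=2)[:,:,::-1]
cv2.imwrite('pics/A.png',A[:600,:800]);cv2.imwrite('pics/B.png',cv2.resize(s[90:210,195:345],None,fx=5,fy=5,interpolation=2)[:,:,::-1])
E
```

```text
console ((0.5630242228507996, 0.22206367552280426), (0.26917219161987305, 0.08485198765993118), 83.62499237060547) 2326
key [0.5485 0.1224 0.1   ] [0.551 0.124 0.083]
light [0.5539 0.1726 0.078 ] [0.554 0.173 0.077]
gas [0.5591 0.2207 0.078 ] [0.559 0.221 0.076]
aim [0.5672 0.269  0.078 ] [0.568 0.27  0.075]
estop [0.5714 0.317  0.102 ] [0.572 0.317 0.101]
knob [ 0.5958 -0.1539  0.206 ] [ 0.594 -0.153  0.214]
bottlecap [ 0.49   -0.0856  0.095 ] [ 0.49  -0.086  0.093]
blower [ 0.5717 -0.3655  0.09  ] [ 0.577 -0.375  0.056]Traceback (most recent call last):
  File "<stdin>", line 12, in <module>
  File "h.py", line 18, in onplane
    f,cx,cy,_=K(n); r=T[:3,:3]@np.array([(u-cx)/f,(v-cy)/f,1]); o=T[:3,3]
              ~^^^
  File "h.py", line 4, in K
    i=robot.camera_info(n); f=200/np.tan(np.radians(i['vfov']/2)); return f,i['cx'],i['cy'],i
ValueError: time passes only in moves, steps and waits
```

```bash
python3 - <<'E'
s=open('h.py').read().replace("def K(n):","from functools import lru_cache\n@lru_cache\ndef K(n):")
open('h.py','w').write(s)
from h import *
z=np.load('top0.npz'); im,d,T=z['im'],z['d'],z['T']
W=cloud('top',d,T)
m=(np.abs(W[...,2]-.022)<.01)&(im.min(2)>110); m[:,:345]=0;m[:,440:]=0;m[:150]=0;m[260:]=0
ys,xs=np.nonzero(m); P=np.array([onplane('top',T,x,y,.022)[:2] for x,y in zip(xs,ys)],np.float32)
print('base',cv2.minAreaRect(P),len(P))
for (a,b) in [(.165,.2),(.2,.23),(.23,.26)]:
    q=W[150:255,350:440].reshape(-1,3);q=q[(q[:,2]>a)&(q[:,2]<b)];print(a,b,len(q),np.percentile(q,[1,50,99],axis=0).round(3).tolist())
s=np.load('scene0.npz')['im']
cv2.imwrite('pics/A.png',np.hstack([cv2.resize(im[155:255,350:440],(400,444),interpolation=2),cv2.resize(s[115:195,230:302],(400,444),interpolation=2)])[:,:,::-1])
E
```

```text
base ((0.5809863805770874, -0.21887704730033875), (0.22940054535865784, 0.23762691020965576), 88.31878662109375) 2416
0.165 0.2 321 [[0.466, -0.283, 0.167], [0.523, -0.221, 0.196], [0.623, -0.18, 0.2]]
0.2 0.23 802 [[0.466, -0.28, 0.2], [0.517, -0.216, 0.219], [0.668, -0.147, 0.23]]
0.23 0.26 1264 [[0.483, -0.279, 0.23], [0.623, -0.221, 0.242], [0.669, -0.185, 0.259]]
```

View pics/A.png

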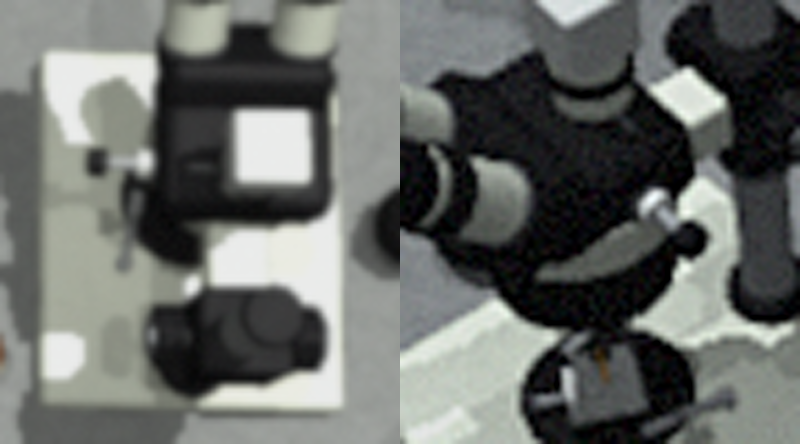

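The crop shows the knob's outer edge at about (369.6,191.2) in the top image and its centre at about (282.2,157.9) in the scene image, with the rod pointing toward world +y. I'll push it with shut fingers held horizontally along -y.

```bash
python3 - <<'E'
from h import *
T=T_wc('top');print(onplane('top',T,369.6,191.2,.206).round(4),onplane('top',T,371.8,191.2,.206).round(4))
T=T_wc('scene');print(onplane('scene',T,282.2,157.9,.206).round(4))
H=np.array([[-1,0,0],[0,0,-1],[0,1,0.]]).T  # columns x,y,z below
H=np.column_stack([[0,0,1],[-1,0,0],[0,-1,0]]).astype(float)
for p in [(.6,-.06,.45),(.6,-.06,.206),(.6,-.14,.206),(.6,-.165,.206)]:
    for nm,o in(('xup',H),('xdown',H@np.diag([-1,-1,1.]))):
        q=robot.ik(p,o); print(p,nm,None if q is None else np.round(q,1))
D=np.array(robot.read_tcp_rot())
print(robot.ik((.285,-.612,.5),D))
E
```

```text
[ 0.5899 -0.1451  0.206 ] [ 0.59   -0.1507  0.206 ]
[ 0.591  -0.1473  0.206 ]
(0.6, -0.06, 0.45) xup [  36.3   26.8  -28.2   59.  -109.8  -60.6]
(0.6, -0.06, 0.45) xdown [  36.3   26.8  -28.2   59.  -109.8  119.4]
(0.6, -0.06, 0.206) xup [ 37.7  44.6 -33.3  52.9 -97.4 -80.4]
(0.6, -0.06, 0.206) xdown [ 37.7  44.6 -33.3  52.9 -97.4  99.6]
(0.6, -0.14, 0.206) xup [ 30.2  42.7 -39.1  60.1 -94.1 -82.9]
(0.6, -0.14, 0.206) xdown [ 30.2  42.7 -39.1  60.1 -94.1  97.1]
(0.6, -0.165, 0.206) xup [ 27.5  42.2 -40.7  62.7 -93.3 -83.6]
(0.6, -0.165, 0.206) xdown [ 27.5  42.2 -40.7  62.7 -93.3  96.4]
[-4.85336343e+01  1.91934189e+01  3.30637001e+01 -1.70013366e-02
 -1.03954574e+02 -1.65080762e+01]
```

```bash
python3 - <<'E'
from h import *
H=np.column_stack([[0,0,1],[-1,0,0],[0,-1,0]]).astype(float)
p=robot.read_position(); robot.servo_line([p[0],p[1],.5],speed=.25)
robot.move_gripper(0.0)
robot.goto((.59,-.04,.45),H)
robot.servo_line((.59,-.08,.206),speed=.2)
print(robot.read_t(),robot.read_position(),robot.read_force(),robot.read_grip_width())
grab('wrist','w1')
E
```

```text
6.525 [ 0.59022333 -0.07972888  0.20682169] [-0.14697819  0.25760021  0.94366713] 0.00692780643833887
```

View pics/w1.png

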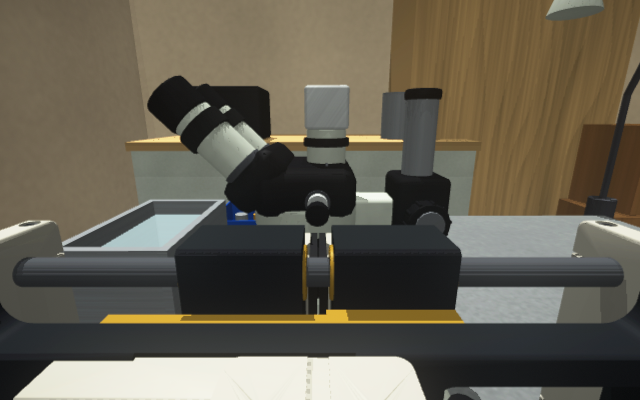

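The wrist view shows the knob at about (317,212), straight ahead of the shut fingers. The path is clear.

```bash
python3 - <<'E'
from h import *
z=np.load('w1.npz');W=cloud('wrist',z['d'],z['T'])
for v in(205,209,213,217,222): print(v,[W[v,u].round(4).tolist() for u in(310,317,324)])
m=(W[...,1]<-.13)&(W[...,1]>-.158)&(np.abs(W[...,0]-.59)<.03)&(np.abs(W[...,2]-.206)<.025);q=W[m]
print(len(q),q.min(0),q.max(0),np.median(q,0))
E
```

```text
205 [[0.5955, -0.1459, 0.2137], [0.5903, -0.1434, 0.2144], [0.585, -0.1476, 0.2132]]
209 [[0.5954, -0.1421, 0.2117], [0.5903, -0.1411, 0.212], [0.5851, -0.1421, 0.2117]]
213 [[0.5954, -0.1422, 0.2086], [0.5903, -0.1427, 0.2084], [0.5851, -0.1408, 0.209]]
217 [[0.5954, -0.1415, 0.2057], [0.5903, -0.1426, 0.2054], [0.5851, -0.1417, 0.2056]]
222 [[0.5955, -0.142, 0.2017], [0.5903, -0.1419, 0.2017], [0.5851, -0.1425, 0.2015]]
485 [ 0.58188725 -0.15266908  0.1981561 ] [ 0.59942802 -0.14059591  0.21532418] [ 0.59030026 -0.14243973  0.20788246]
```

```bash
python3 - <<'E'
from h import *
robot.servo_line((.5905,-.136,.2065),speed=.08); robot.dwell(.2)
f0=np.array(robot.read_force()); y=-.136; L=[]
while y>-.172:
    y-=.001; robot.servo_line((.5905,y,.2065),speed=.02)
    f=np.array(robot.read_force())-f0; L.append((round(robot.read_position()[1],4),round(f[1],1)))
    if f[1]>6.5: break
robot.dwell(.3); print(L,robot.read_position(),robot.read_force()-f0,robot.read_t())
E
```

```text
[(np.float64(-0.1368), np.float64(-0.0)), (np.float64(-0.1381), np.float64(0.3)), (np.float64(-0.1391), np.float64(1.6)), (np.float64(-0.1401), np.float64(-0.2)), (np.float64(-0.1411), np.float64(0.9)), (np.float64(-0.1421), np.float64(-0.3)), (np.float64(-0.143), np.float64(1.2)), (np.float64(-0.1439), np.float64(1.4)), (np.float64(-0.145), np.float64(3.0)), (np.float64(-0.146), np.float64(0.5)), (np.float64(-0.1471), np.float64(2.4)), (np.float64(-0.1481), np.float64(0.7)), (np.float64(-0.1491), np.float64(1.3)), (np.float64(-0.1501), np.float64(1.5)), (np.float64(-0.1511), np.float64(2.3)), (np.float64(-0.1521), np.float64(0.9)), (np.float64(-0.1531), np.float64(1.3)), (np.float64(-0.1541), np.float64(1.2)), (np.float64(-0.1551), np.float64(1.4)), (np.float64(-0.1561), np.float64(1.5)), (np.float64(-0.1568), np.float64(5.7)), (np.float64(-0.157), np.float64(14.8))] [ 0.59068067 -0.15698163  0.20653609] [-6.88654857 14.73286976 -0.50028688] 13.425
```

The stop was felt at y ≈ -0.157, after about 15 mm of travel. Next I'll back off, verify, and go above the ring-light button.

```bash
python3 - <<'E'
from h import *
robot.servo_line((.5905,-.08,.2065),speed=.12); robot.dwell(.1)
im,d,T=grab('wrist','w2'); W=cloud('wrist',d,T)
W1=(lambda z:cloud('wrist',z['d'],z['T']))(np.load('w1.npz'))
m=(W[...,1]<-.13)&(W[...,1]>-.17)&(np.abs(W[...,0]-.59)<.008)&(np.abs(W[...,2]-.206)<.006);print('knob',np.median(W[m],0))
for (v,u) in [(180,270),(190,340),(115,326),(185,400)]: print(W1[v,u].round(4),W[v,u].round(4))
robot.servo_line((.57,.03,.36),speed=.3)
for o in ([[-1,0,0],[0,1,0]],[[1,0,0],[0,-1,0]],[[0,1,0],[1,0,0]],[[0,-1,0],[-1,0,0]]):
    R=np.column_stack([o[0],o[1],[0,0,-1]]).astype(float); q=robot.ik((.5575,.172,.18),R); print(o,None if q is None else np.round(q,1))
print(robot.read_t(),np.round(robot.read_qpos(),1))
E
```

```text
knob [ 0.5900781  -0.15663201  0.2064198 ]
[ 0.63   -0.1812  0.2258] [ 0.6297 -0.1818  0.2257]
[ 0.5709 -0.1797  0.2174] [ 0.5706 -0.1813  0.2171]
[ 0.5823 -0.2091  0.2789] [ 0.5821 -0.2105  0.2787]
[ 0.5142 -0.2029  0.2167] [ 0.514  -0.2038  0.2167]
[[-1, 0, 0], [0, 1, 0]] [  36.3   14.   -15.     0.   -61.  -126.3]
[[1, 0, 0], [0, -1, 0]] [ 36.3  14.  -15.    0.  -61.   53.7]
[[0, 1, 0], [1, 0, 0]] [ 36.3  14.  -15.    0.  -61.  143.7]
[[0, -1, 0], [-1, 0, 0]] [ 36.3  14.  -15.    0.  -61.  -36.3]
15.1583 [  46.2   34.3  -26.6   47.6 -110.6  -68.9]
```

The knob face is now 24.4 mm from the head side, so the rod is fully home.

```bash
python3 - <<'E'
from h import *
R=np.column_stack([[0,-1,0],[-1,0,0],[0,0,-1]]).astype(float)
robot.goto((.5575,.172,.2),R); robot.servo_line((.5575,.172,.16),speed=.15); robot.dwell(.1)
im,d,T=grab('wrist','w3')
print(robot.read_t(),robot.read_position(),robot.read_force())
E
```

```text
16.5333 [0.55786067 0.17220859 0.16032614] [-0.58263917 -0.75549012  0.30167956]
```

View pics/w3.png

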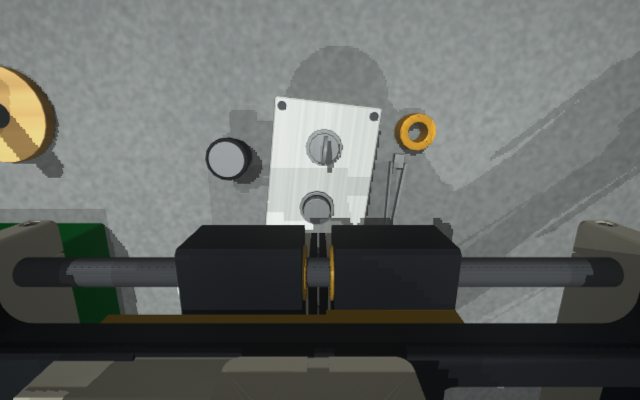

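The key is at (324,148) and the ring-light button at (317,207), partly hidden behind the fingers. I'll locate it from depth.

```bash
python3 - <<'E'
from h import *
z=np.load('w3.npz');W=cloud('wrist',z['d'],z['T']);T=z['T']
m=np.abs(W[...,2]-.078)<.0035; m[:185]=0;m[226:]=0;m[:,:290]=0;m[:,345:]=0
ys,xs=np.nonzero(m);print(len(xs),xs.min(),xs.max(),ys.min(),ys.max())
P=W[m][:,:2].astype(np.float32); print(cv2.minEnclosingCircle(P),np.median(W[m],0))
print('key',onplane('wrist',T,323.5,148,.07),'btn',onplane('wrist',T,317,207,.078))
E
```

```text
558 303 329 197 223
((0.5582565665245056, 0.1748560667037964), 0.0109421880915761) [0.55849011 0.17441626 0.07841206]
key [0.55264142 0.12603793 0.07      ] btn [0.5576972 0.1719729 0.078    ]
```

```bash
python3 - <<'E'
from h import *
x,y=.558,.1745
robot.servo_line((x,y,.16),speed=.1); robot.servo_line((x,y,.083),speed=.1); robot.dwell(.2)
f0=np.array(robot.read_force()); z=.083; L=[]
while z>.067:
    z-=.0007; robot.servo_line((x,y,z),speed=.02); robot.dwell(.05)
    f=np.array(robot.read_force())-f0; L.append((round(float(robot.read_position()[2]),4),round(float(f[2]),1)))
    if f[2]>9: break
robot.dwell(.3); print(L,robot.read_position(),robot.read_force()-f0)
robot.servo_line((x,y,.16),speed=.08); robot.servo_line((x,y,.3),speed=.25); robot.dwell(.2)
print(robot.read_t(),robot.read_force()); grab('top','t2'); grab('scene','s2')
E
```

```text
[(0.0824, 0.6), (0.0815, -0.1), (0.0809, -0.0), (0.0802, 0.3), (0.0795, 0.3), (0.0788, -0.6), (0.0782, 0.6), (0.0775, 2.3), (0.0768, 2.0), (0.0761, 2.8), (0.0754, 3.0), (0.0747, 3.7), (0.074, 3.4), (0.0733, 5.1), (0.0726, 4.5), (0.0723, 7.3), (0.0721, 12.9)] [0.55813361 0.17456612 0.07208869] [-2.86043383 -0.96015206 13.20023274]
25.4667 [-0.67980627 -0.1550373   0.43414858]
```

The button travelled the full 6 mm to its stop (5 N, then a sharp rise) and I've let go of it. One quick check of the box and scope before handing in.

```bash
python3 - <<'E'
from h import *
robot.servo_line((.45,.1,.4),speed=.25)
grab('scene','s3'); a=np.load('scene0.npz');b=np.load('s3.npz')
A=cloud('scene',a['d'],a['T']);B=cloud('scene',b['d'],b['T'])
m=(np.abs(A[...,0]-.558)<.009)&(np.abs(A[...,1]-.1745)<.009)
for W in(A,B):
    m=(np.abs(W[...,0]-.557)<.008)&(np.abs(W[...,1]-.1745)<.008);print(np.nanmedian(W[m][:,2]),m.sum())
cv2.imwrite('pics/cmp.png',np.hstack([z['im'][80:340,200:450] for z in(a,b)])[:,:,::-1]); print(robot.read_t())
E
```

```text
0.07875137842202151 35
0.07846866273750908 31
26.425
```

View pics/cmp.png

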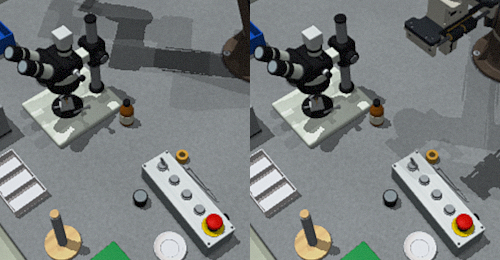

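The before and after views match: nothing has moved out of place, and the button is back up at 78 mm.

```bash
python3 -c "
from rig import robot
print(robot.job_done())"
```

```text
the job is handed in; nothing more can be done
None
```

The light-path rod is pushed fully home, the ring-light button was pressed right down and has sprung back up, nothing else visibly moved, and the job was handed in at about 26 s.

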